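# Raise the barrier bar of the reagent bottle bay

### The job

Two bottle bays stand on the lab bench, each closed by a counterweighted barrier bar. Push the bar in front of the tall bottle up past its balance point, gently and without gripping it, so that it swings over and stays raised by itself, then take the hand away. Leave the other bay's bar down, and do not disturb any of the bottles and glassware.

Things in the scene. Friction and masses are not known exactly. Their poses are not given: they have to be found in the camera images.
- bottle_bay: the bay to open, holding the tall bottle: a fixed white tray, 240 mm deep (x), 300 mm wide (y), floor 12 mm thick, 42 mm lips at back and sides. Origin: centre of its underside, on the bench; its own -x side is the front, facing the robot (yaw within 0.25 rad). In its frame: bar's hinge at (-90, -137, 140) mm; a rest post, 18 mm square, 129 mm tall, under the bar's free end at (-90, 125).
- bottle_bar (a joint): raise angle of the bottle bay's bar, rad: 0 level on its rest, 1.66 fully raised against its stop. It turns about the bay's x axis and weighs 0.4 to 0.85 kg. Balance point at about 1.0: below that it falls back, beyond it goes on slowly by itself to the stop and stays. Raising it takes 1 to 4 N at the push point.
- bottle_bar_hinge (a point): hinge of the bottle bay's bar, on the bar's centre line, 140 mm above the bench. A pivot post, 24 by 26 mm and 177 mm tall, stands 34 mm behind it (bay +x). A steel counterweight, a disc 48 mm across and 36 mm thick, is fixed to the bar 48 mm above the hinge when the bar is down.
- bottle_bar_push (a point): point on the bar's centre line, 160 mm from the hinge, a good place to push from below; it turns with the bar. The bar is a straight steel tube, 16 mm thick (bay x), 22 mm high, 290 mm long from the hinge, pointing along the bay's +y when down. Nothing stands before it, nor under it between the posts but the tray floor.
- jar_bay: the other bay, built the same as bottle_bay, with the squat jar in it; origin and axes as bottle_bay. The two bays change places.
- jar_bar (a joint): raise angle of the jar bay's bar, rad: 0 down; it must stay down
- bottle: tall amber bottle, 72 mm across, 200 mm tall, standing loose in bottle_bay about 85 to 120 mm behind the bar; origin at the centre of its underside
- jar: squat white jar, 68 mm across, 75 mm tall, standing loose in jar_bay; origin at the centre of its underside
- beaker: open glass beaker, 64 mm across, 80 mm tall, loose on the bench between robot and bays; origin at the centre of its underside
- flask: conical flask, 72 mm across, 105 mm tall, loose on the bench at one side; origin at the centre of its underside
Mind the look-alikes: they are no part of the job. There is more than one size of the bottle; the job needs the middle-sized.

How it is judged (in metres and radians):
At the end, for the whole second after the job is handed in: the bottle bay's bar is at rest, raised to its stop (above 1.55 rad of 1.66); the jar bay's bar is down (below 0.05 rad); bottle, jar, beaker and flask stand upright within 30 mm of where they were (value of joint bottle_bar above 1.55 rad and velocity of joint bottle_bar between -0.05 and 0.05 rad/s and value of joint jar_bar below 0.05 rad and angle between each of bottle, jar, beaker, flask's own z axis and vertical below 0.1 rad and distance of each of bottle, jar, beaker, flask from where it was at the start of the episode below 0.03 m); the robot touches nothing.
It fails at once if the jar bay's bar was raised (over 0.2 rad) (value of joint jar_bar above 0.2 rad).
It fails at once if the bar or bay was gripped or shoved hard (over 25 N from the fingers) (contact force between the fingers and bottle_bay above 25 N).
It fails at once if a bottle or vessel was lifted, carried, or pushed more than 30 mm (distance of any of bottle, jar, beaker, flask from where it was at the start of the episode above 0.03 m).
It fails at once if a bottle or vessel was tipped (over 0.3 rad) (angle between any of bottle, jar, beaker, flask's own z axis and vertical above 0.3 rad).
It also fails if it takes over 48 s, if anything falls off the work surface, if the arm or the gripper's body presses on something with over 40 N, if the wrist force passes 120 N, or if a joint passes its speed limit or range.

### The arm

A 6-joint arm with a two-finger parallel gripper is mounted at the origin on the work surface. World frame = base frame: x ahead of the robot, y to its left, z up, the work surface at z = 0. Lengths are in m, angles in degrees, forces in N, time in s.
With the tool pointing down it reaches from about 0.25 to 0.725 m from the base axis. Payload 9.7 kg.
Tool frame: the origin (TCP) lies midway between the tips of the shut fingers; the grasp point (between the pads) lies 19 mm behind it; y points along the fingers, x is the direction in which the jaws open and shut, and the axes are right-handed (so a half turn about y gives the same grasp; the last joint's range is limited). The gripper opens to 85 mm and grips with 20 to 120 N. Pads are 22 mm wide; open, the fingers measure 114 mm over their backs; the gripper's body (76 mm by 85 mm) begins 54 mm behind the grasp point. The pads swing forward as they close: fully open they stand 13 mm farther back than shut.
Start: joints at [65.203, 4.979, 10.078, 95.1, 0, 90], TCP at [0.231, 0.499, 0.231] pointing down, gripper open.
Joint ranges: [-179.16, 179.16], [-48.56, 103.87], [-65.8, 70.77], [-126.05, 130.52], [-82.76, 87.17], [-180, 180]. Speed limits (degrees/s): [127.2, 127.2, 147.25, 180, 180, 180].

### API

Orientations are given as [roll, pitch, yaw] about the fixed x, y, z axes, in that order (R = Rz(yaw) Ry(pitch) Rx(roll)).
In Python, from workcell import get_obs, camera, job_done gives the robot as it stands.
- The arm moves only by the tool play_rows, never from a script. Its argument "moves" is a list of rows, each a list of 3 entries, a list of its own where there are three numbers: the turn, a rotation vector about the tool's x, y, z in degrees, then the shift along the tool's x, y, z in m, then the opening in per cent of the stroke, from 0 (shut) to 100 (fully open). A call has exactly 5 rows; each row is the pose to reach, as a shift and turn from the pose commanded when the call began, along the tool's axes at that moment; what a row does not reach only later rows make up. A row lasts 1/10 s, in which the tool goes at most 50 mm and 8.59 degrees, less where a joint would pass 70% of its speed; a pose out of reach is approached as far as the arm can. A call with a gripper value outside its range is refused whole. The fingers move at their own pace and stop on an object; "grip_force" is the grip in N (left out, the last holds). Time passes only in rows, so rows that repeat a pose let the fingers close, or fill a call up. It gives the time, the measured TCP pose, the force and the opening at its end, in the units of the state.
- get_obs(): the state, without advancing time (a new reading comes with each control period).
- camera(name): name is "side" or "top" or "wrist"; returns a dict with "img" (384x512x3 uint8, red, green, blue), "fov_y" (degrees; the focal length in pixels is half the picture's height over the tangent of half this angle, whatever the lens; pixels are square), "cx", "cy" (the principal point, pixels), "k1" (the pictures are not rectified: a ray, as slopes to the right and down, at radius r is drawn at 1 + k1 r^2 times it, then the intrinsics apply), "world_from_camera" (4x4, takes a point from camera to world coordinates). Camera axes: x right, y up, looking along -z (the intrinsics and any distortion apply to the point x, -y, -z); pixel columns grow to the right and rows downward; lengths in m; the calibration is good to about 2 mm. A picture is of the moment at which its call begins. There is no depth.
- job_done(): hands the job in, once; it reports no verdict.
The state is a dict: "time": time; "q": joint angles; "qd": joint speeds; "joint_efforts": joint torques, N m; "ee_pos": TCP position; "tcp_rot": TCP orientation; "wrist_force": force on the tool from outside, world axes, zero at the start; "torque": the same for the moment, N m; "opening": finger opening in m.
Only numpy, scipy, OpenCV 4.12 (cv2) and the standard library are available. Lean on these libraries where they do the work, as an engineer would, in place of code of your own. Each camera call takes 0.05 s, during which the arm holds its last target.

## Working session

There is one attempt and no reset: what is moved stays moved. The work goes in short steps, Python scripts to look and compute and a tool call to move; the robot and the scene stay as the last step left them, time stands still between calls to the robot, and variables do not carry over. Pictures are saved under pics/ and viewed, and the job is handed in when it is done.

Besides the shell and the picture viewer there is one more tool, called as name([rows], argument=value, ...), one row to a line, values as JSON. play_rows: Moves the arm, as the interface text tells. Its arguments: {"type":"object","properties":{"moves":{"type":"array"},"grip_force":{"type":"number"}},"required":["moves"]}

```bash
mkdir -p pics; ls; cat > h.py <<'E'
import numpy as np, cv2, pickle
def save(c,n): cv2.imwrite(n,c['img'][:,:,::-1])
def ray(c,u,v):
    f=192/np.tan(np.radians(c['fov_y']/2))
    d=np.array([(u-c['cx'])/f,(v-c['cy'])/f]); p=d.copy()
    for _ in range(30): p=d/(1+c['k1']*(p@p))
    T=np.array(c['world_from_camera']); r=T[:3,:3]@np.array([p[0],-p[1],-1]); return T[:3,3],r
def onz(c,u,v,z):
    o,r=ray(c,u,v); return o+r*(z-o[2])/r[2]
def proj(c,P):
    T=np.array(c['world_from_camera']); q=T[:3,:3].T@(np.array(P)-T[:3,3]); s=np.array([q[0],-q[1]])/-q[2]
    f=192/np.tan(np.radians(c['fov_y']/2)); s=s*(1+c['k1']*(s@s)); return s*f+[c['cx'],c['cy']]
def tri(c1,p1,c2,p2):
    o1,r1=ray(c1,*p1);o2,r2=ray(c2,*p2)
    t=np.linalg.lstsq(np.stack([r1,-r2],1),o2-o1,rcond=None)[0]
    a=o1+r1*t[0];b=o2+r2*t[1]; return (a+b)/2,np.linalg.norm(a-b)
E
python3 - <<'E'
from workcell import *; from h import *
C={n:camera(n) for n in("side","top","wrist")}
pickle.dump(C,open('c0.pkl','wb'))
for n in C: save(C[n],f'pics/{n}0.png'); print(n,C[n]['fov_y'],C[n]['k1'],np.round(C[n]['world_from_camera'],3).tolist())
print(get_obs())
E
```

```text
pics
side 55.936636846841026 -0.11208819139476237 [[0.901, 0.293, -0.319, 0.149], [-0.433, 0.601, -0.672, -0.911], [-0.005, 0.744, 0.668, 1.011], [0.0, 0.0, 0.0, 1.0]]
top 48.848384842618245 -0.05328589405318606 [[0.012, 0.991, -0.13, 0.38], [-1.0, 0.014, 0.01, -0.002], [0.011, 0.13, 0.991, 1.585], [0.0, 0.0, 0.0, 1.0]]
wrist 59.88045044813622 -0.035287291803069554 [[0.419, -0.87, -0.259, 0.164], [0.908, 0.401, 0.122, 0.53], [-0.002, -0.286, 0.958, 0.373], [0.0, 0.0, 0.0, 1.0]]
{'time': 0.15, 'q': array([ 6.52017528e+01,  5.00381409e+00,  1.00464221e+01,  9.50997414e+01,
       -1.37434350e-03,  9.00001435e+01]), 'qd': array([-0.02889665, -0.11454442,  0.13550761,  0.02479788, -0.085248  ,
       -0.00359799]), 'joint_efforts': array([-6.75918473e-04, -5.20761144e+01,  4.65044653e+01,  1.38972138e-02,
       -3.39139490e-07,  3.83709875e-06]), 'ee_pos': array([0.23061948, 0.49913009, 0.23076017]), 'tcp_rot': array([-9.00013745e+01,  5.71333911e-02,  6.52016093e+01]), 'wrist_force': array([-0.62595212, -0.36196559, -0.19906552]), 'torque': array([ 0.07318099,  0.02110047, -0.02605202]), 'opening': 0.08525630062237002}
```

View pics/side0.png

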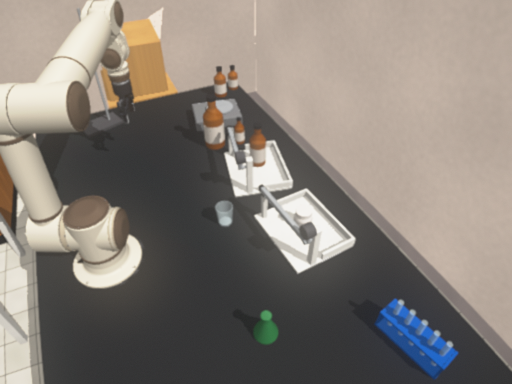

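View pics/top0.png

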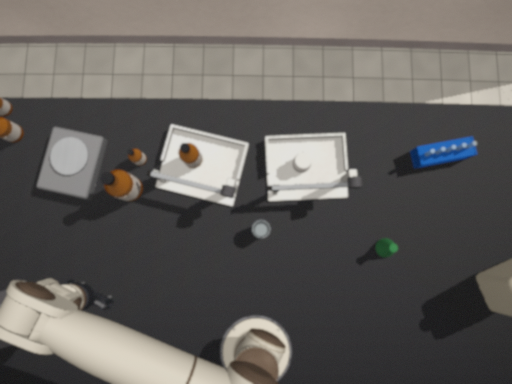

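View pics/wrist0.png

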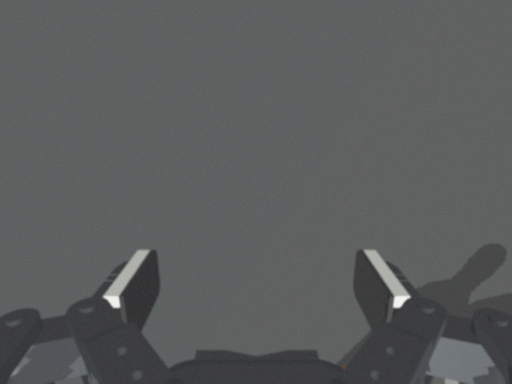

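Left bay in the top view (centre about 203,165) holds the middle-sized bottle (190,153). The look-alikes stand outside the trays: a larger bottle at (122,183), a small one at (137,156), and two more at (5,128) and (3,105). The right bay (307,166) holds the jar (302,162). I'll confirm this in an enlarged crop.

```bash
python3 - <<'E'
from h import *
C=pickle.load(open('c0.pkl','rb'))
a=C['top']['img'][110:250,85:285]; cv2.imwrite('pics/t1.png',cv2.resize(a,None,fx=4,fy=4,interpolation=cv2.INTER_CUBIC)[:,:,::-1])
a=C['side']['img'][80:280,190:370]; cv2.imwrite('pics/s1.png',cv2.resize(a,None,fx=3,fy=3,interpolation=cv2.INTER_CUBIC)[:,:,::-1])
E
```

```text
(no output)
```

View pics/t1.png

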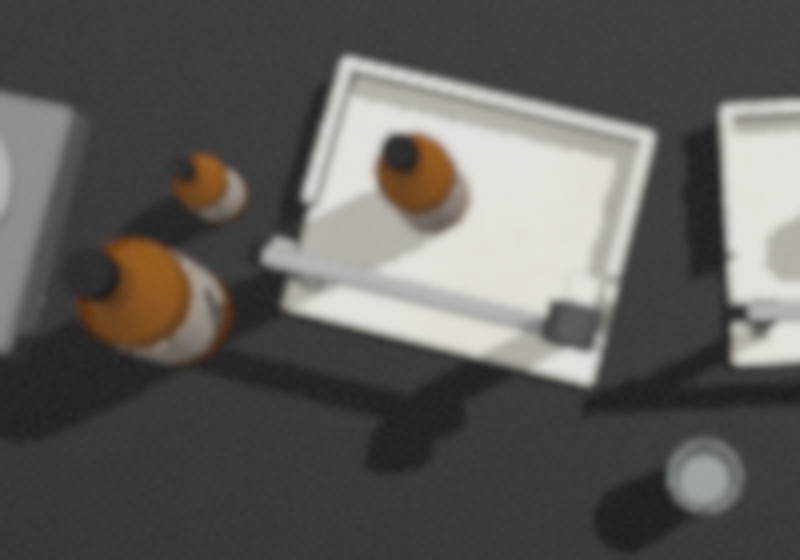

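View pics/s1.png

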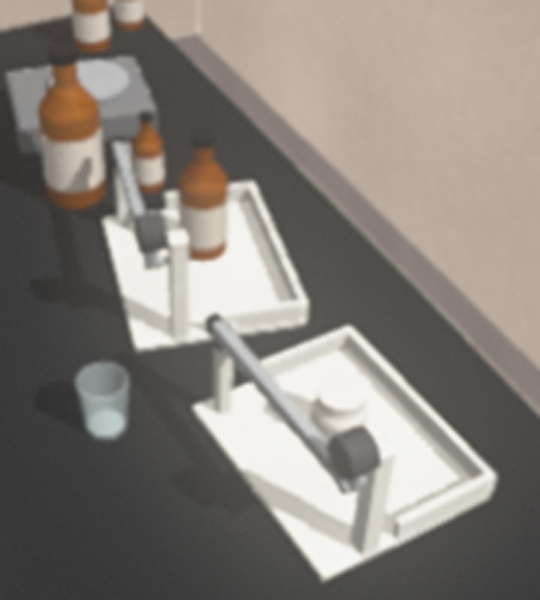

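```bash
python3 - <<'E'
from h import *
C=pickle.load(open('c0.pkl','rb'));c=C['top'];s=C['side']
P=lambda u,v,z:onz(c,85+(u+.5)/4-.5,110+(v+.5)/4-.5,z)
S=lambda u,v:(190+(u+.5)/3-.5,80+(v+.5)/3-.5)
FL=P(282,310,.006);FR=P(593,386,.006);BR=P(656,129,.042);BL=P(345,56,.042)
print(FL,FR,BR,BL)
print('w',np.linalg.norm(FL-FR),np.linalg.norm(BL-BR),'d',np.linalg.norm((FL-BL)[:2]),np.linalg.norm((FR-BR)[:2]))
ctr=((FL+FR+BR+BL)/4)[:2]
e=(FL-FR+BL-BR)[:2]; yaw=np.arctan2(-e[0],e[1]); print('ctr',ctr,'yaw',np.degrees(yaw),yaw)
R=np.array([[np.cos(yaw),-np.sin(yaw)],[np.sin(yaw),np.cos(yaw)]])
def W(x,y,z): return np.r_[ctr+R@[x,y],z]
for n,p in dict(hinge=(-.09,-.137,.14),push=(-.09,.023,.14),tip=(-.09,.153,.14),ptop=(-.056,-.137,.177)).items():
    w=W(*p);u=proj(c,w);v=proj(s,w);print(n,w.round(4),'crop t',((u-[85,110])*4).round(),'s',((v-[190,80])*3).round())
print('tip bar top',P(265,252,.151))
print('side FL FR', onz(s,*S(136,350),.0).round(4), onz(s,*S(103,220),.012).round(4))
b=P(705,478,.08);print('beaker',b)
# bottles
print('big bottle base/top cap tri',P(95,275,.27))
big=tri(c,(85+200/4,110+350/4),s,S(72,200));print(big)
print('bottle', P(445,215,.012))
E
```

```text
[0.59612772 0.38991166 0.006     ] [0.52831669 0.09481139 0.006     ] [0.76685547 0.039041   0.042     ] [0.83333741 0.33303656 0.042     ]
w 0.3027911971168383 0.3014187068470307 d 0.24393280191451056 0.24497159665192098
ctr [0.68115932 0.21420015] yaw -12.841952775142625 -0.22413435831186182
hinge [0.563  0.1006 0.14  ] crop t [576. 330.] s [151. 260.]
push [0.5985 0.2566 0.14  ] crop t [397. 286.] s [129. 191.]
tip [0.6274 0.3834 0.14  ] crop t [252. 251.] s [114. 142.]
ptop [0.5961 0.0931 0.177 ] crop t [583. 285.] s [176. 234.]
tip bar top [0.62643184 0.37096037 0.151     ]
side FL FR [0.5322 0.0962 0.    ] [0.5972 0.3765 0.012 ]
beaker [ 0.44073365 -0.0108133   0.08      ]
big bottle base/top cap tri [0.58577189 0.47423173 0.27      ]
(array([0.56612403, 0.46207129, 0.00353441]), np.float64(0.0212000415150074))
bottle [0.68816028 0.2380172  0.012     ]
```

```bash
cat > rel.py <<'E'
from h import *; from workcell import get_obs
from scipy.spatial.transform import Rotation as Ro
ctr=np.array([.6812,.2142]);yaw=-.2241
bx=np.array([np.cos(yaw),np.sin(yaw),0]);by=np.array([-bx[1],bx[0],0])
def W(x,y,z): return np.r_[ctr,0]+x*bx+y*by+[0,0,z]
RB=np.stack([[0,0,1.],bx,by],1)
def rel(p,R):
    o=get_obs();R0=Ro.from_euler('xyz',o['tcp_rot'],degrees=True)
    if R is None: R=R0.as_matrix()
    rv=(R0.inv()*Ro.from_matrix(R)).as_rotvec(degrees=True); sh=R0.inv().apply(p-o['ee_pos'])
    print('t',o['time'],'pos',o['ee_pos'].round(4),'q',o['q'].round(1),'F',o['wrist_force'].round(1),'rv',rv.round(1),'sh',sh.round(4),'bay',np.round([(o['ee_pos'][:2]-ctr)@bx[:2],(o['ee_pos'][:2]-ctr)@by[:2],o['ee_pos'][2]],4))
E
python3 - <<'E'
from rel import *
print(W(-.19,.02,.095)); rel(W(-.19,.02,.20),RB)
E
```

```text
[0.50039562 0.27592339 0.095     ]
t 0.15 pos [0.2306 0.4991 0.2308] q [65.2  5.  10.  95.1 -0.  90. ] F [-0.6 -0.4 -0.2] rv [-60.4  60.4 -74.6] sh [-0.0894  0.0309 -0.3385] bay [-0.5026  0.1777  0.2308]
```

play_rows([
  [[0,7,0],[-0.01,0,-0.03],0],
  [[0,15,0],[-0.025,0,-0.07],0],
  [[0,23,0],[-0.04,0,-0.11],0],
  [[0,31,0],[-0.055,0,-0.15],0],
  [[0,38,0],[-0.07,0,-0.19],0],
], grip_force=20)

```text
time: 0.65
ee_pos: [0.3746, 0.3547, 0.2311]
tcp_rot: [-90.0, 0.0, 26.9]
wrist_force: [0.1, 1.2, -0.0]
opening: 0.0124
```

```bash
python3 - <<'E'
from rel import *
rel(W(-.25,.02,.22),RB)
E
```

```text
t 0.65 pos [0.3746 0.3547 0.2311] q [ 43.4   0.3   5.2  94.9  -0.  106.5] F [ 0.1  1.2 -0. ] rv [-31.1  31.1 -86.1] sh [ 0.0304  0.0111 -0.0888] bay [-0.3301  0.0688  0.2311]
```

play_rows([
  [[-2.5,2.5,-7],[0.002,0,-0.007],0],
  [[-5,5,-14],[0.005,0,-0.014],0],
  [[-7.5,7.5,-21],[0.007,0,-0.021],0],
  [[-10,10,-28],[0.01,0.002,-0.028],0],
  [[-12.5,12.5,-35],[0.012,0.004,-0.035],0],
])

```text
time: 1.15
ee_pos: [0.4007, 0.33, 0.228]
tcp_rot: [-99.7, -36.3, 17.3]
wrist_force: [0.3, -1.0, -0.1]
opening: 0.0002
```

```bash
python3 - <<'E'
from rel import *
rel(W(-.25,.02,.22),RB)
E
```

```text
t 1.15 pos [0.4007 0.33   0.228 ] q [ 55.1 -25.2 -24.2  66.9 -29.5 124.6] F [ 0.3 -1.  -0.1] rv [-18.9  18.4 -50.7] sh [ 0.0172  0.0309 -0.0466] bay [-0.2992  0.0506  0.228 ]
```

play_rows([
  [[-2.6,2.6,-7],[0.01,0.01,-0.01],0],
  [[-5.3,5.3,-14],[0.02,0.02,-0.02],0],
  [[-8,8,-21],[0.03,0.03,-0.03],0],
  [[-10.5,10.5,-28],[0.035,0.04,-0.04],0],
  [[-13,13,-35],[0.04,0.05,-0.047],0],
])

```text
time: 1.65
ee_pos: [0.4695, 0.2959, 0.2177]
tcp_rot: [-106.3, -72.1, 9.7]
wrist_force: [1.5, 0.9, -0.1]
opening: 0.0001
```

```bash
python3 - <<'E'
from rel import *
rel(W(-.19,.02,.2),RB)
E
```

```text
t 1.65 pos [0.4695 0.2959 0.2177] q [ 58.9 -33.9 -51.1  20.3 -61.  118.7] F [ 1.5  0.9 -0.1] rv [ -6.2   5.9 -16.9] sh [-0.0085  0.0369 -0.0151] bay [-0.2245  0.0326  0.2177]
```

play_rows([
  [[-1.5,1.5,-4],[-0.002,0.008,-0.003],0],
  [[-3,3,-8],[-0.004,0.016,-0.006],0],
  [[-4.5,4.5,-12],[-0.006,0.024,-0.009],0],
  [[-6,6,-17],[-0.008,0.034,-0.015],0],
  [[-6,6,-17],[-0.008,0.034,-0.015],0],
])

```text
time: 2.15
ee_pos: [0.498, 0.2825, 0.2024]
tcp_rot: [-107.3, -88.6, 5.3]
wrist_force: [1.3, 1.4, -0.8]
opening: 0.0002
```

```bash
python3 - <<'E'
from rel import *
rel(W(-.19,.02,.095),RB)
from workcell import camera
for n in ('side','wrist','top'):
  c=camera(n);save(c,f'pics/{n}2.png')
E
```

```text
t 2.15 pos [0.498  0.2825 0.2024] q [ 57.3 -18.2 -63.1 -41.1 -69.2  93.1] F [ 1.3  1.4 -0.8] rv [-0.9  0.4 -1.3] sh [-0.1073  0.0062 -0.0052] bay [-0.1938  0.0259  0.2024]
```

View pics/side2.png

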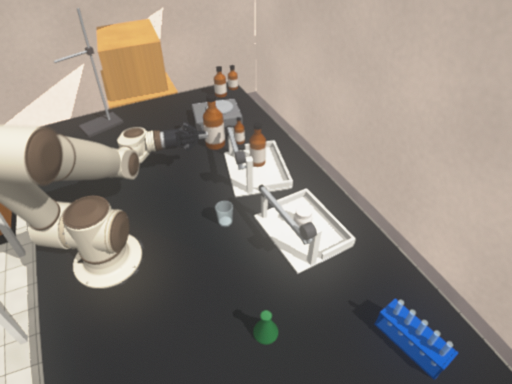

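View pics/wrist2.png

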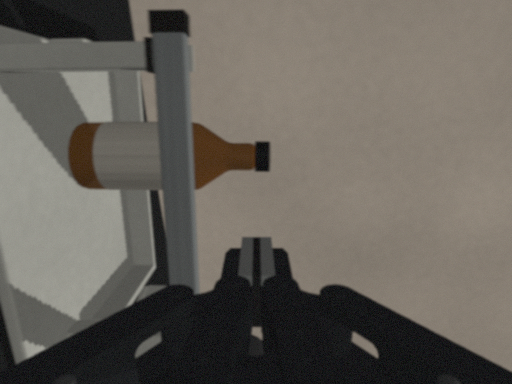

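The side view shows the hand level in front of the bar, with the hinge and counterweight at its far right end. In the wrist view (turned 90°) the bar runs at column 178 with the counterweight at (170,22), and the fingers are in front of it at z 0.20, as measured. Next I lower the hand below the bar.

play_rows([
  [[0,0,-0.3],[-0.012,0,0],0],
  [[0,0,-0.6],[-0.024,0,0],0],
  [[-0.5,0.3,-1],[-0.036,0,0],0],
  [[-0.7,0.4,-1.3],[-0.048,0,-0.003],0],
  [[-0.7,0.4,-1.3],[-0.06,0,-0.005],0],
])

```text
time: 2.8
ee_pos: [0.4958, 0.2787, 0.1423]
tcp_rot: [-118.0, -89.8, 15.4]
wrist_force: [-0.3, -0.3, -0.0]
opening: 0.0002
```

```bash
python3 - <<'E'
from rel import *
rel(W(-.19,.02,.095),RB)
E
```

```text
t 2.8 pos [0.4958 0.2787 0.1423] q [ 57.4  -3.5 -64.1 -60.  -70.1  90.5] F [-0.3 -0.3 -0. ] rv [-0.2  0.1 -0.2] sh [-0.0473  0.0052 -0.0016] bay [-0.1951  0.0217  0.1423]
```

play_rows([
  [[0,0,0],[-0.007,0.01,0],0],
  [[0,0,0],[-0.017,0.02,0],0],
  [[0,0,0],[-0.027,0.03,0],0],
  [[0,0,0],[-0.037,0.04,-0.001],0],
  [[0,0,0],[-0.047,0.045,-0.002],0],
])

```text
time: 3.3
ee_pos: [0.5401, 0.267, 0.0954]
tcp_rot: [-107.0, -89.8, 4.4]
wrist_force: [0.1, -0.1, 0.2]
opening: 0.0002
```

```bash
python3 - <<'E'
from rel import *
rel(W(-.065,.02,.095),RB)
from workcell import camera
for n in ('side','wrist','top'):
  c=camera(n);save(c,f'pics/{n}3.png')
  if n!='wrist':
    a=c['img'][80:230,90:290];cv2.imwrite(f'pics/{n}3c.png',cv2.resize(a,None,fx=4,fy=4,interpolation=2)[:,:,::-1])
E
```

```text
t 3.3 pos [0.5401 0.267  0.0954] q [ 51.5   9.4 -61.  -69.9 -64.1  90.4] F [ 0.1 -0.1  0.2] rv [-0.2  0.1 -0.2] sh [-0.0001  0.0843 -0.0005] bay [-0.1493  0.0202  0.0954]
```

View pics/side3c.png

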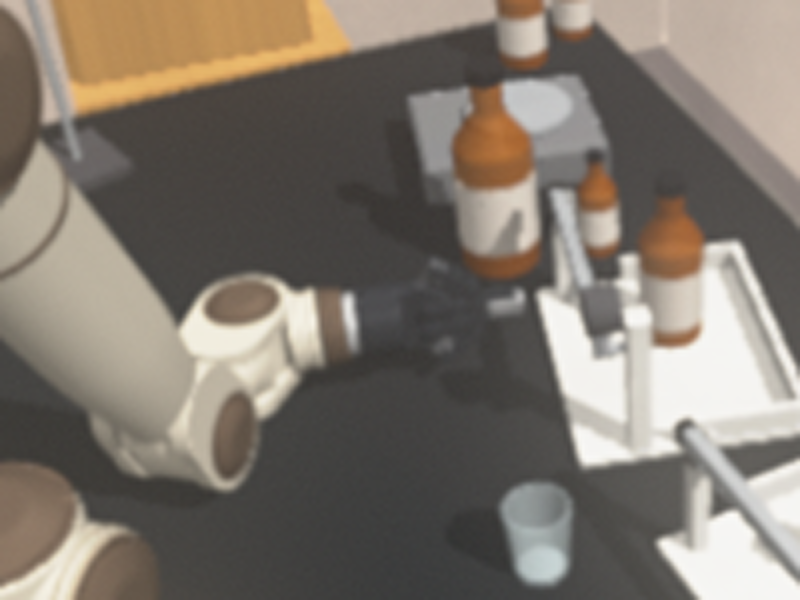

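View pics/top3c.png

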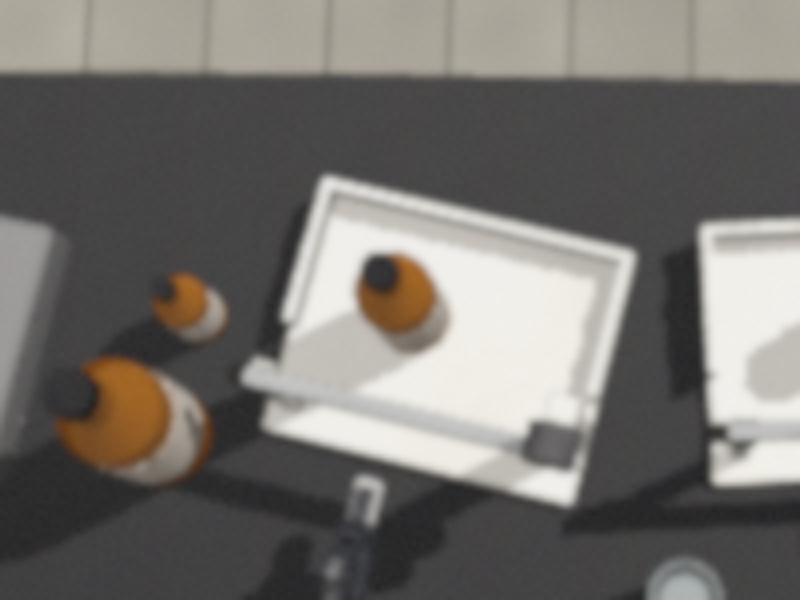

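View pics/wrist3.png

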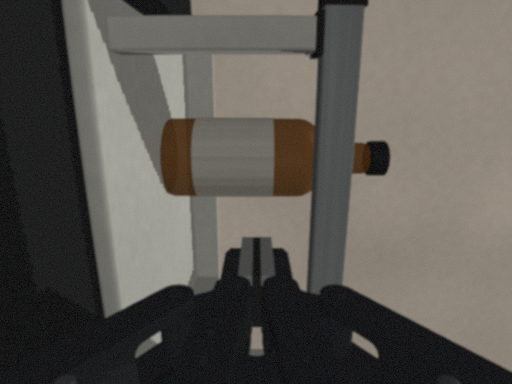

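The fingertips (top crop 368,485) are in front of the tray. In the wrist view they lie below the bar, with the bar at column 330 and the fingers at columns 240–275. I'll slide in 80 mm underneath it.

play_rows([
  [[0,0,0],[0,0.014,0],0],
  [[0,0,0],[0,0.03,0],0],
  [[0,0,0],[0,0.047,0],0],
  [[0,0,0],[0,0.064,0],0],
  [[0,0,0],[0,0.08,0],0],
])

```text
time: 3.95
ee_pos: [0.6184, 0.2486, 0.0962]
tcp_rot: [-91.0, -89.9, -11.7]
wrist_force: [-0.6, 0.2, -0.5]
opening: -0.0004
```

```bash
python3 - <<'E'
from rel import *
rel(W(-.067,.02,.095),RB)
from workcell import camera
for n in ('side','wrist'):
  c=camera(n);save(c,f'pics/{n}4.png')
  if n!='wrist':
    a=c['img'][80:230,150:300];cv2.imwrite(f'pics/{n}4c.png',cv2.resize(a,None,fx=4,fy=4,interpolation=2)[:,:,::-1])
# arc path: finger centre offset d below bar line
import math
d=.027;r=.16
for th in (0,.2,.4,.6,.8,1.0,1.1,1.2,1.3):
  y=-.137+r*math.cos(th)+d*math.sin(th);z=.14+r*math.sin(th)-d*math.cos(th);print(th,round(y,4),round(z,4))
E
```

```text
t 3.95 pos [0.6184 0.2486 0.0962] q [ 42.4  13.4 -55.6 -68.8 -55.1  90.2] F [-0.6  0.2 -0.5] rv [-0.2  0.  -0.1] sh [-0.0012  0.0019  0.0004] bay [-0.0689  0.0196  0.0962]
0 0.023 0.113
0.2 0.0252 0.1453
0.4 0.0209 0.1774
0.6 0.0103 0.2081
0.8 -0.0062 0.236
1.0 -0.0278 0.26
1.1 -0.0404 0.2703
1.2 -0.0539 0.2793
1.3 -0.0682 0.2869
```

View pics/side4c.png

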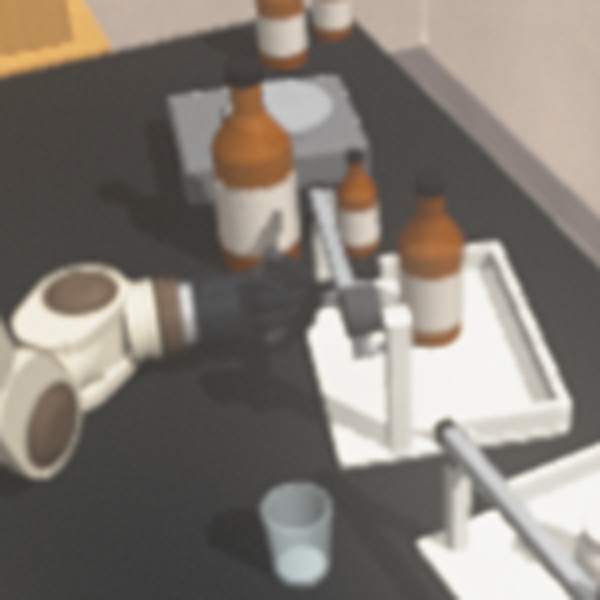

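View pics/wrist4.png

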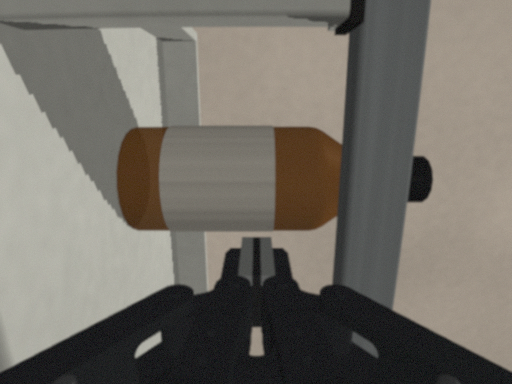

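play_rows([
  [[0,0,0],[0.004,0,0.001],0],
  [[0,0,0],[0.009,0,0.002],0],
  [[0,0,0],[0.015,0,0.003],0],
  [[0,0,0],[0.021,0,0.004],0],
  [[0,0,0],[0.027,0,0.004],0],
])

```text
time: 4.55
ee_pos: [0.6176, 0.2529, 0.1225]
tcp_rot: [-120.0, -89.8, 17.4]
wrist_force: [-0.4, 2.3, -2.5]
opening: -0.0001
```

play_rows([
  [[0,0,0],[0.006,0,0],0],
  [[0,0,0],[0.012,0,0],0],
  [[0,0,0],[0.018,0,0],0],
  [[0,0,0],[0.024,0,0],0],
  [[0,0,0],[0.03,0,0],0],
])

```text
time: 5.05
ee_pos: [0.6179, 0.252, 0.1525]
tcp_rot: [-117.7, -89.8, 15.0]
wrist_force: [-0.5, -0.9, -2.1]
opening: 0.0002
```

```bash
python3 - <<'E'
from rel import *
rel(W(-.067,.02,.16),RB)
from workcell import camera
for n in ('side','wrist'):
  c=camera(n);save(c,f'pics/{n}5.png')
  if n!='wrist':
    a=c['img'][80:230,150:300];cv2.imwrite(f'pics/{n}5c.png',cv2.resize(a,None,fx=4,fy=4,interpolation=2)[:,:,::-1])
E
```

```text
t 5.05 pos [0.6179 0.252  0.1525] q [ 42.8   2.8 -56.2 -58.7 -55.5  90.1] F [-0.5 -0.9 -2.1] rv [-0.1  0.1 -0.1] sh [ 0.0075  0.0031 -0.0029] bay [-0.0701  0.0228  0.1525]
```

View pics/side5c.png

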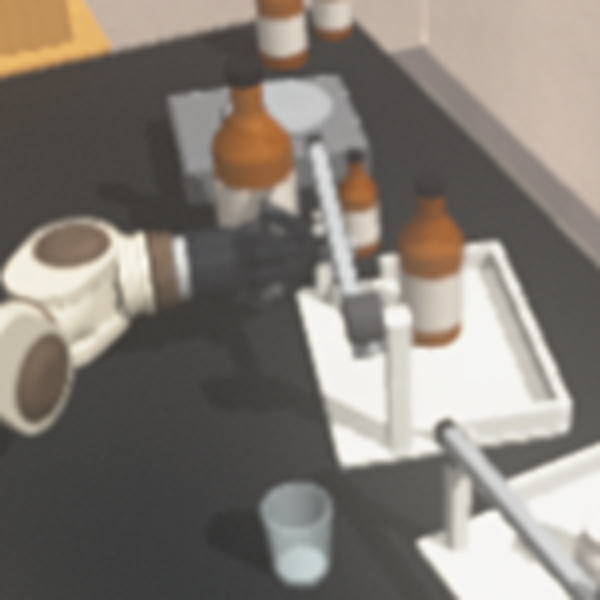

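View pics/wrist5.png

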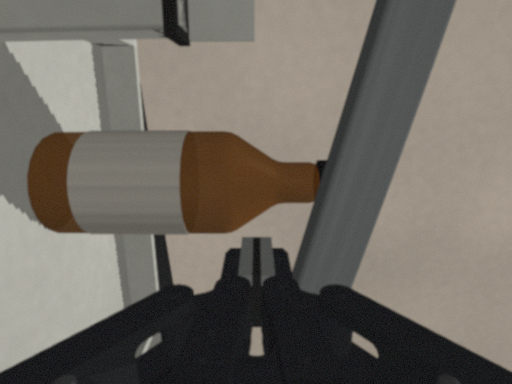

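play_rows([
  [[0,0,0],[0.009,0,0],0],
  [[0,0,0],[0.018,0,-0.002],0],
  [[0,0,0],[0.027,0,-0.004],0],
  [[0,0,0],[0.037,0,-0.007],0],
  [[0,0,0],[0.047,0,-0.01],0],
])

```text
time: 5.65
ee_pos: [0.6158, 0.2426, 0.1997]
tcp_rot: [-117.7, -89.8, 15.0]
wrist_force: [-0.3, 0.0, -2.1]
opening: 0.0002
```

play_rows([
  [[0,0,0],[0.009,0,-0.004],0],
  [[0,0,0],[0.018,0,-0.008],0],
  [[0,0,0],[0.026,0,-0.013],0],
  [[0,0,0],[0.034,0,-0.018],0],
  [[0,0,0],[0.041,0,-0.023],0],
])

```text
time: 6.15
ee_pos: [0.6109, 0.2201, 0.2412]
tcp_rot: [-104.0, -89.9, 1.3]
wrist_force: [-0.2, 0.5, -0.6]
opening: 0.0001
```

```bash
python3 - <<'E'
from rel import *
rel(W(-.067,-.04,.27),RB)
from workcell import camera
for n in ('side','wrist'):
  c=camera(n);save(c,f'pics/{n}6.png')
  if n!='wrist':
    a=c['img'][60:210,150:300];cv2.imwrite(f'pics/{n}6c.png',cv2.resize(a,None,fx=4,fy=4,interpolation=2)[:,:,::-1])
E
```

```text
t 6.15 pos [0.6109 0.2201 0.2412] q [ 40.3 -16.1 -58.3 -42.  -53.   90.1] F [-0.2  0.5 -0.6] rv [-0.2  0.  -0.1] sh [ 0.0288  0.0027 -0.0302] bay [-0.0699 -0.0098  0.2412]
```

View pics/side6c.png

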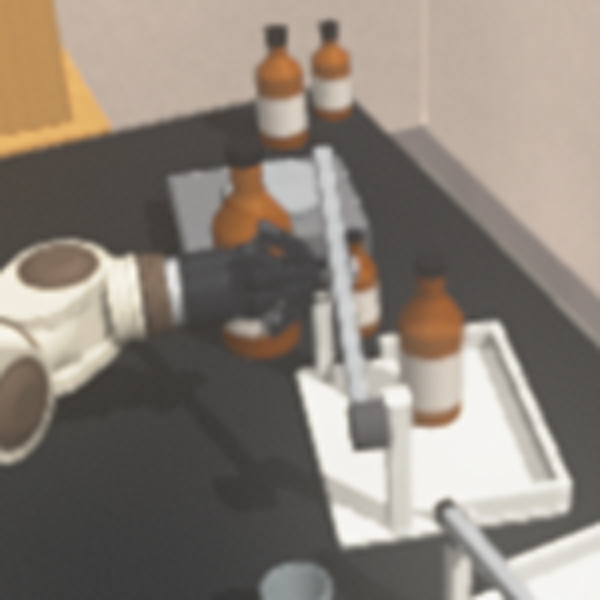

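View pics/wrist6.png

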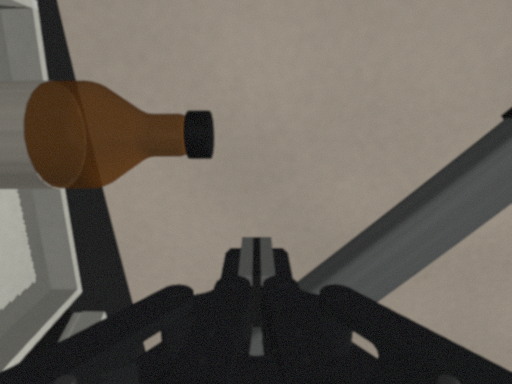

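The bar is at about 0.9 rad and the load has dropped to 0.6 N. I continue along the arc past the balance point.

play_rows([
  [[0,0,0],[0.006,0,-0.006],0],
  [[0,0,0],[0.012,0,-0.012],0],
  [[0,0,0],[0.018,0,-0.018],0],
  [[0,0,0],[0.023,0,-0.024],0],
  [[0,0,0],[0.028,0,-0.03],0],
])

```text
time: 6.75
ee_pos: [0.6044, 0.1908, 0.2684]
tcp_rot: [-116.0, -89.8, 13.3]
wrist_force: [-0.9, 0.7, -1.1]
opening: -0.0001
```

play_rows([
  [[0,0,0],[0.003,0,-0.005],0],
  [[0,0,0],[0.006,0,-0.009],0],
  [[0,0,0],[0.008,0,-0.012],0],
  [[0,0,0],[0.009,0,-0.014],0],
  [[0,0,0],[0.009,0,-0.014],0],
])

```text
time: 7.25
ee_pos: [0.6014, 0.1771, 0.2774]
tcp_rot: [-112.3, -89.9, 9.6]
wrist_force: [-0.1, 0.8, -0.9]
opening: -0.0001
```

```bash
python3 - <<'E'
from rel import *
rel(W(-.067,-.054,.28),RB)
from workcell import camera
for n in ('side','wrist'):
  c=camera(n);save(c,f'pics/{n}7.png')
  if n!='wrist':
    a=c['img'][60:210,150:300];cv2.imwrite(f'pics/{n}7c.png',cv2.resize(a,None,fx=4,fy=4,interpolation=2)[:,:,::-1])
E
```

```text
t 7.25 pos [0.6014 0.1771 0.2774] q [ 36.5 -27.9 -60.9 -32.9 -49.2  90.1] F [-0.1  0.8 -0.9] rv [-0.2  0.1 -0.1] sh [ 0.0026  0.0026 -0.0001] bay [-0.0696 -0.0539  0.2774]
```

View pics/side7c.png

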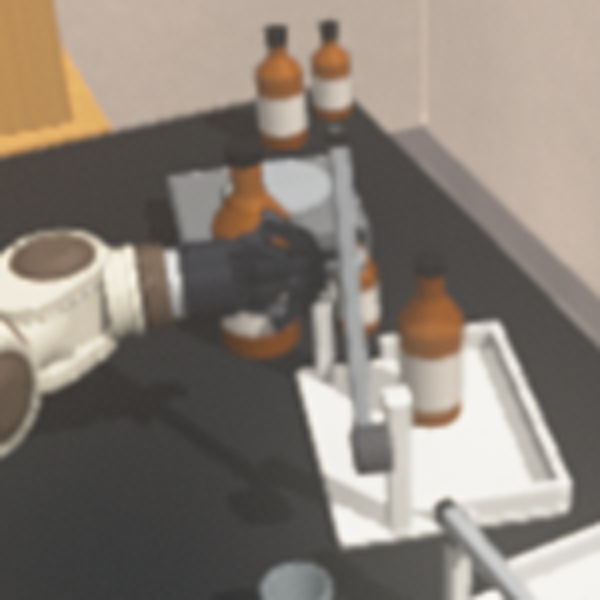

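View pics/wrist7.png

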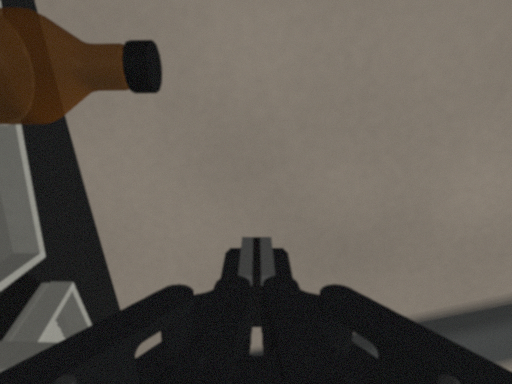

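The wrist view now shows the bar at lower right (420–512, about row 320). It is roughly 10° from upright and no longer against the fingers, so it is swinging over by itself. I let it settle and then draw the hand straight back.

play_rows([
  [[0,0,0],[0,0,0],0],
  [[0,0,0],[0,0,0.004],0],
  [[0,0,0],[0,0,0.008],0],
  [[0,0,0],[0,0,0.012],0],
  [[0,0,0],[0,0,0.015],0],
])

```text
time: 7.85
ee_pos: [0.6048, 0.1926, 0.2771]
tcp_rot: [-116.5, -89.8, 13.9]
wrist_force: [0.7, 0.0, 0.5]
opening: 0.0001
```

```bash
python3 - <<'E'
from rel import *
rel(W(-.2,-.04,.28),RB)
from workcell import camera
c=camera('side')
a=c['img'][60:210,150:300];cv2.imwrite('pics/side8c.png',cv2.resize(a,None,fx=4,fy=4,interpolation=2)[:,:,::-1])
E
```

```text
t 7.85 pos [0.6048 0.1926 0.2771] q [ 38.  -25.3 -59.4 -33.9 -50.6  90.1] F [0.7 0.  0.5] rv [-0.2  0.1 -0.1] sh [ 0.0026 -0.1303 -0.0015] bay [-0.0697 -0.0381  0.2771]
```

View pics/side8c.png

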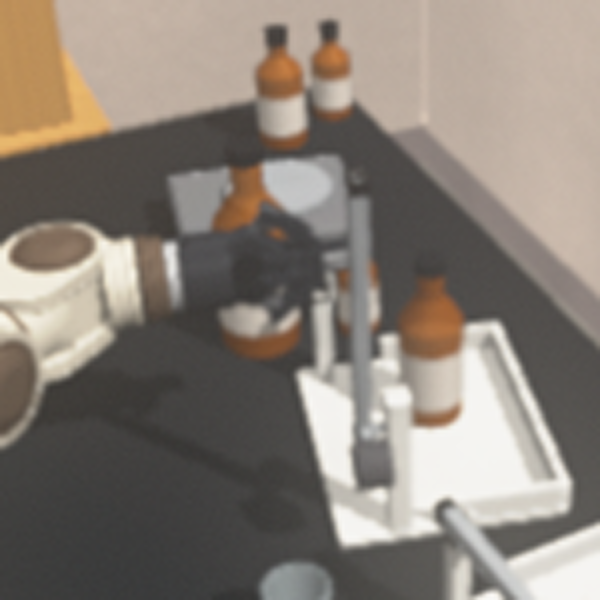

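play_rows([
  [[0,0,0],[0,-0.012,0],0],
  [[0,0,0],[0,-0.03,0],0],
  [[0,0,0],[0,-0.05,0],0],
  [[0,0,0],[0,-0.07,0],0],
  [[0,0,0],[0,-0.085,0],0],
])

```text
time: 8.4
ee_pos: [0.5203, 0.2107, 0.2772]
tcp_rot: [-114.5, -89.9, 11.8]
wrist_force: [-0.3, -0.3, -0.0]
opening: -0.0
```

play_rows([
  [[0,0,0],[0,-0.012,0],0],
  [[0,0,0],[0,-0.02,0],0],
  [[0,0,0],[0,-0.03,0],0],
  [[0,0,0],[0,-0.03,0],0],
  [[0,0,0],[0,-0.03,0],0],
])

```text
time: 8.9
ee_pos: [0.4958, 0.2218, 0.2805]
tcp_rot: [-99.3, -89.5, -3.5]
wrist_force: [-0.3, 0.2, -0.5]
opening: 0.0005
```

play_rows([
  [[0,0,0],[0,0,0],0],
  [[0,0,0],[0,0,0],0],
  [[0,0,0],[0,0,0],0],
  [[0,0,0],[0,0,0],0],
  [[0,0,0],[0,0,0],0],
])

```text
time: 9.4
ee_pos: [0.496, 0.2216, 0.2806]
tcp_rot: [-98.4, -89.5, -4.5]
wrist_force: [0.3, 0.1, 0.5]
opening: 0.0004
```

```bash
python3 - <<'E'
from rel import *
import math
rel(W(-.2,-.04,.28),RB)
from workcell import camera
c=camera('side');save(c,'pics/side9.png');t=camera('top');save(t,'pics/top9.png')
for th in (1.55,1.66):
  p=W(-.09,-.137+.29*math.cos(th),.14+.29*math.sin(th));print(th,proj(c,p).round(1),proj(t,p).round(1))
print('hinge',proj(c,W(-.09,-.137,.14)).round(1))
C0=pickle.load(open('c0.pkl','rb'))
for n,a in(('side',c),('top',t)):
  d=cv2.absdiff(a['img'],C0[n]['img']).max(2)
  cv2.imwrite(f'pics/d{n}.png',d*3)
a=c['img'][60:260,150:350];cv2.imwrite('pics/side9c.png',cv2.resize(a,None,fx=3,fy=3,interpolation=2)[:,:,::-1])
E
```

```text
t 9.4 pos [0.496  0.2216 0.2806] q [ 52.6 -39.2 -65.7 -25.4 -65.5  91. ] F [0.3 0.1 0.5] rv [ 0.1  0.1 -0.5] sh [-0.0008 -0.0178 -0.006 ] bay [-0.1822 -0.034   0.2806]
1.55 [237.1  98.2] [219.8 178.6]
1.66 [238.9 103. ] [231.  181.3]
hinge [240.3 166.8]
```

View pics/side9c.png

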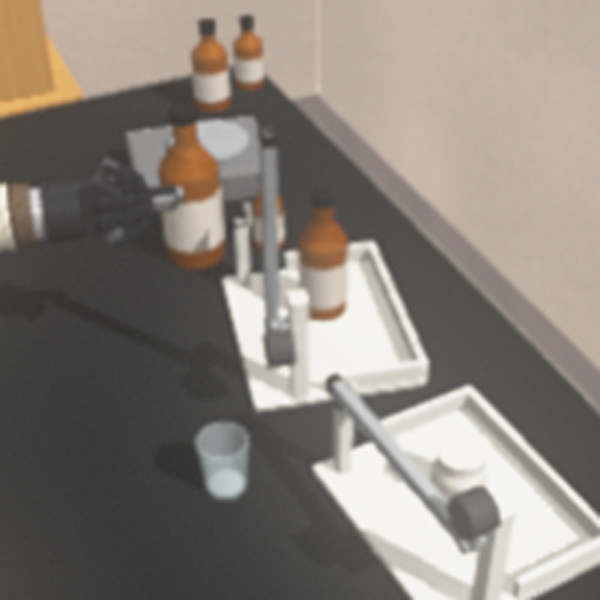

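View pics/top9.png

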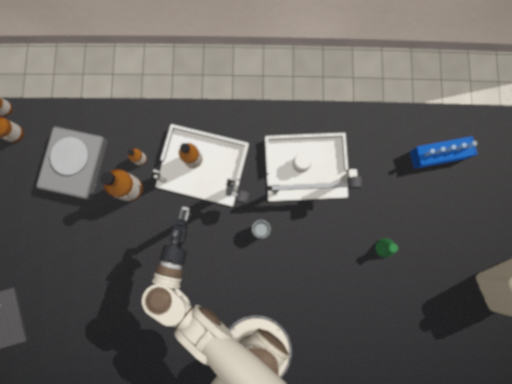

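View pics/dside.png

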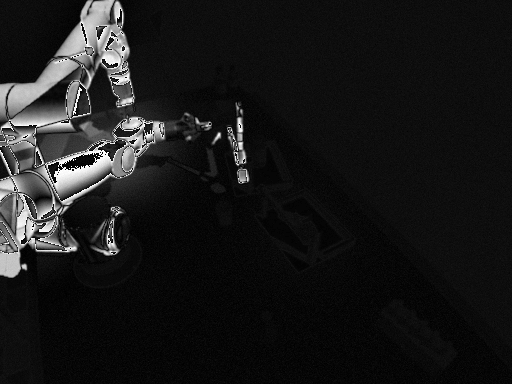

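The difference image shows only the arm and the bar have moved; bottle, jar, beaker and flask are unchanged. The bar tip is at about (239,103), which matches the projection for 1.66 rad. Joint 3 is close to its limit, so I ease the hand slightly forward, still well clear of the bar.

play_rows([
  [[0,0,0],[0,0.002,0.001],0],
  [[0,0,0],[0,0.006,0.004],0],
  [[0,0,0],[0,0.01,0.007],0],
  [[0,0,0],[0,0.013,0.01],0],
  [[0,0,0],[0,0.015,0.01],0],
])

```text
time: 10.0
ee_pos: [0.5132, 0.2284, 0.2804]
tcp_rot: [-100.8, -89.5, -2.0]
wrist_force: [0.1, -1.0, -0.7]
opening: -0.0003
```

play_rows([
  [[0,0,0],[0,0,0],0],
  [[0,0,0],[0,0,0],0],
  [[0,0,0],[0,0,0],0],
  [[0,0,0],[0,0,0],0],
  [[0,0,0],[0,0,0],0],
])

```text
time: 10.5
ee_pos: [0.5127, 0.2281, 0.2807]
tcp_rot: [-96.5, -89.5, -6.4]
wrist_force: [-0.7, 0.7, 0.5]
opening: -0.0002
```

```bash
python3 - <<'E'
from rel import *
rel(W(-.2,-.04,.28),RB)
from workcell import camera
c=camera('side');o=cv2.imread('pics/side9.png')[:,:,::-1]
d=cv2.absdiff(c['img'],o).max(2); print('moved px at bar/bays',(d[90:280,225:360]>40).sum())
E
```

```text
t 10.5 pos [0.5127 0.2281 0.2807] q [ 51.2 -35.2 -63.9 -27.7 -64.   90.9] F [-0.7  0.7  0.5] rv [ 0.   0.1 -0.5] sh [-0.0009 -0.0326 -0.0161] bay [-0.1674 -0.0239  0.2807]
moved px at bar/bays 0
```

```bash
python3 -c "
from workcell import *
print(job_done())"
```

```text
the job is handed in; nothing more can be done
None
```

The bar in front of the middle-sized tall bottle is raised and staying up by itself, and the job was handed in at about 10.5 s of the 48 s allowed.

- **What I did:** I slid the shut fingers under the bar at the push point and lifted along its arc. The wrist force readings stayed under about 3.5 N. The bar then swung over on its own, and I drew the hand back to about 70 mm in front of it.
- **Bar position:** the bar tip appears at about pixel (239,103) in the side view, which matches 1.66 rad. Two pictures about 1 s apart show no movement at the bar or bays.
- **Everything else:** the jar bay's bar is down. The before-and-after side-view difference shows no change at the bottle, jar, beaker or flask.
- **Disagreements:**
  - My tray measurement came out 1–3 mm wider and about 4–5 mm deeper than stated.
  - The first estimate of the bar's tip was roughly 10 mm off along the bar. Neither mattered for the push.
  - The hand stopped about 20 mm short of the commanded pull-back because joint 3 came within about 0.1° of its range limit. I then eased it about 18 mm to a clearer position.

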